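# Fill the specimen box and show the tall bottle's base to the inspection camera

### The arm

A 6-joint arm with a two-finger parallel gripper is mounted at the origin on the work surface. World frame = base frame: x ahead of the robot, y to its left, z up, the work surface at z = 0. Lengths are in m, angles in rad, forces in N, time in s.
With the tool pointing down it reaches from about 0.25 to 0.8 m from the base axis. Payload 8.5 kg.
Tool frame: the origin (TCP) lies at the very end of the fingers, on their centre line; the grasp point (between the pads) lies 19 mm behind it (r.grasp_offset is the z of the grasp point in the tool frame, in m); z points along the fingers, y is the line along which they close (so a half turn about z gives the same grasp; the last joint's range is limited). The gripper opens to 85 mm and grips with 20 to 120 N. Pads are 22 mm wide; open, the fingers measure 114 mm over their backs; the gripper's body (76 mm by 85 mm) begins 54 mm behind the grasp point. The pads swing forward as they close: fully open they stand 13 mm farther back than shut.
Start: joints at [0, 0.238, -0.013, 1.319, 0, 1.571], TCP at [0.525, -0, 0.231] pointing down, gripper open.
Joint ranges: [-2.66, 2.66], [-1.03, 1.9], [-1.14, 1.46], [-1.82, 2.27], [-1.45, 1.34], [-3.14, 3.14]. Speed limits (rad/s): [2.22, 2.22, 2.79, 3.14, 3.14, 3.14].

### API

Orientations are given as a unit quaternion [w, x, y, z].
In Python, from station import r gives the robot as it stands.
- The arm moves only by the tool apply_moves, never from a script. Its argument "commands" is one flat list of numbers, 7 for each row, row after row: the turn, a rotation vector about the tool's x, y, z normalised to -1 to 1, where 1 is 0.08 rad, then the shift along the tool's x, y, z normalised to -1 to 1, where 1 is 40 mm, then the closure, from -1 (fully open) to 1 (shut). A call has 1 to 8 rows; each row shifts and turns the commanded pose from where the row before left it, along the tool's axes as they then stand; what a row does not reach is not made up. A row lasts 1/10 s, in which the tool goes at most 50 mm and 8.59 degrees, less where a joint would pass 70% of its speed; a pose out of reach is approached as far as the arm can. A call with a number of a shift or a turn outside -1 to 1 is refused whole. A call with a gripper value outside its range is refused whole. The fingers move at their own pace and stop on an object; "grip_force" is the grip in N (left out, the last holds). Time passes only in rows, so rows that do not move let the fingers close. It gives the time, the measured TCP pose, the force, the opening and the grip force at its end, in the units of the state.
- r.get_obs(): the state, without advancing time (a new reading comes with each control period).
- r.grab_frame(name): name is "scene" or "side" or "wrist"; returns a dict with "img" (420x560x3 uint8, blue, green, red), "range_z" (420x560 float32, m along the optical axis (not along the pixel's ray), 0 where there is no reading), "K" (3x3 intrinsics, pixels), "k1" (the pictures are not rectified: a ray, as slopes to the right and down, at radius r is drawn at 1 + k1 r^2 times it, then the intrinsics apply), "R" (3x3) and "t" (3): a world point X has camera coordinates R X + t. Camera axes: x right, y down, z forward; pixel columns grow to the right and rows downward; lengths in m; the calibration is good to about 2 mm. A picture is of the moment at which its call begins.
- r.hand_in(): hands the job in; it is judged then, once.
The state is a dict: "clock": time; "qpos": joint angles; "qd": joint speeds; "tau": joint torques, N m; "eef_pos": TCP position; "tcp_rot": TCP orientation; "contact_force": force on the tool from outside, world axes, zero at the start; "moment": the same for the moment, N m; "finger_gap": finger opening in m; "gripper_force": force on a finger pad.
Only numpy, scipy, OpenCV 4.12 (cv2) and the standard library are available. Lean on these libraries where they do the work, as an engineer would, in place of code of your own. Each camera call takes 0.05 s, during which the arm holds its last target. There are 200 camera calls.

### The job

Finish packing the divided specimen box: stand the loose jar and the loose slide box upright in its two free cells, one in each. Then lift the tall bottle out of the box and finish while still holding it in the air, motionless, with its base facing the tilted inspection camera squarely and centred over the camera's window, about 60 mm in front of it. Do not bump the camera, and leave the jar already in the box in its place and the other things on the bench alone.

Things in the scene. Friction and masses are not known exactly. Their poses are not given: they have to be found in the camera images.
- box: white plastic box fixed to the bench, open on top, 57 x 219 x 35 mm high; walls, floor and 3 dividers 3 mm thick, dividers as high as the walls: a row of four cells, 51 x 51 mm inside. Origin: centre of the underside; x across, y along the row, z up. Cell centres at y = -81, -27, 27, 81 mm; those at -81 and 27 hold bottle and jar (either way round), -27 and 81 are free
- bottle: tall amber glass bottle with a narrower white cap, 120 mm high, 0.15 to 0.3 kg; round body 45 mm in diameter up to 86 mm, then shoulder and cap of 30 mm diameter. Starts upright in a cell of the box. Origin: centre of its base (underside); z along its axis towards the cap
- box_jar: amber glass jar with white lid that already stands in the box, 45 mm in diameter all the way up, 70 mm high. Origin: centre of the underside; z up
- jar: the loose jar on the bench, same as the one in the box: 45 mm in diameter all the way up, 70 mm high, about 0.13 kg. Origin: centre of the underside; z up its axis
- slide_box: grey plastic box for microscope slides standing upright on the bench, 38 mm (its x) by 44 mm (its y) by 80 mm high, about 0.12 kg. Origin: centre of the underside; z up. Fits a cell only when its sides are parallel to the cell's, either way round
- reader: inspection camera, fixed to the bench: white foot plate 120 x 100 mm (x, y) with a post carrying the tilted camera head, the highest point about 100 mm above the bench. Origin: centre of the foot's underside; z up; the head leans to its -x side
- reader_head: square head of the inspection camera, 70 x 70 mm and 40 mm deep, with a round black window (56 mm) and a ring of white lights on its face. Origin: centre of the window, 80 mm above the bench; z points straight out of the window (the viewing direction), upwards and leaning 30 degrees from vertical towards the camera's front
- pen_pot: bystander: blue square pot with pens, 75 x 75 mm, about 155 mm high with the pens. Origin: centre of the underside
- tissue_box: bystander: green and white tissue box, 115 x 220 x 70 mm high. Origin: centre of the underside
- oil_bottle: bystander: small amber oil bottle with black cap, 28 mm in diameter, 70 mm high. Origin: centre of the underside
Things that resemble listed ones, but are neither listed nor needed, are in the scene too. What is shaped like the slide_box but purple is not meant. What is shaped like the bottle but purple is not meant.

How it is judged:
On the way:
1. the loose jar and the slide box both stand upright on the floor of the box, let go, beside the jar that was there, while the bottle is still in the box (x of jar in the frame of box between -0.02 and 0.02 m and y of jar in the frame of box between -0.105 and 0.105 m and z of each of jar, slide_box, box_jar, bottle in the frame of box below 0.01 m and angle between each of jar, slide_box, box_jar, bottle's own z axis and vertical below 0.12 rad and x of slide_box in the frame of box between -0.02 and 0.02 m and y of slide_box in the frame of box between -0.105 and 0.105 m and x of box_jar in the frame of box between -0.02 and 0.02 m and y of box_jar in the frame of box between -0.105 and 0.105 m and contact force between each of jar, slide_box and the fingers below 0.1 N and x of bottle in the frame of box between -0.02 and 0.02 m and y of bottle in the frame of box between -0.105 and 0.105 m), for 0.2 s.
At the end, for the whole second after the job is handed in: Jars and slide box upright (7 degrees) on the box floor, let go; bottle still in the gripper alone, its base centre 45-75 mm in front of the camera window, within 15 mm of the viewing axis each way, its axis within 10 degrees of it, touching neither camera nor box (x of jar in the frame of box between -0.02 and 0.02 m and y of jar in the frame of box between -0.105 and 0.105 m and z of each of jar, slide_box, box_jar in the frame of box below 0.01 m and angle between each of jar, slide_box, box_jar's own z axis and vertical below 0.12 rad and x of slide_box in the frame of box between -0.02 and 0.02 m and y of slide_box in the frame of box between -0.105 and 0.105 m and x of box_jar in the frame of box between -0.02 and 0.02 m and y of box_jar in the frame of box between -0.105 and 0.105 m and contact force between each of jar, slide_box and the fingers below 0.1 N and x of bottle in the frame of reader_head between -0.015 and 0.015 m and y of bottle in the frame of reader_head between -0.015 and 0.015 m and z of bottle in the frame of reader_head between 0.045 and 0.075 m and angle between the z axis of bottle and the z axis of reader_head, either way round below 0.18 rad and angle between bottle's own z axis and vertical below 1 rad and height (world z) of bottle above 0.09 m and contact force between bottle and the fingers above 1 N and contact force between bottle and reader below 0.1 N and contact force between bottle and box below 0.1 N and linear speed of bottle below 0.02 m/s and angular speed of bottle below 0.2 rad/s); the arm keeps its last pose, push and grip.
It fails at once if the inspection camera is bumped (over 2 N) (contact force between reader and anything else above 2 N).
It fails at once if the jar already in the box is taken out (moved over 25 mm) (distance of box_jar from where it was at the start of the episode above 0.025 m).
It fails at once if the pen pot is moved by over 20 mm (distance of pen_pot from where it was at the start of the episode above 0.02 m).
It fails at once if the tissue box is moved by over 20 mm (distance of tissue_box from where it was at the start of the episode above 0.02 m).
It fails at once if the oil bottle is moved by over 20 mm (distance of oil_bottle from where it was at the start of the episode above 0.02 m).
It also fails if it takes over 64 s, if anything falls off the work surface, if the arm or the gripper's body presses on something with over 40 N, if the wrist force passes 120 N, or if a joint passes its speed limit or range.

## Working session

There is one attempt and no reset: what is moved stays moved. The work goes in short steps, Python scripts to look and compute and a tool call to move; the robot and the scene stay as the last step left them, time stands still between calls to the robot, and variables do not carry over. Pictures are saved under pics/ and viewed, at most 10 in all, crops included, and the job is handed in when it is done.

Besides the shell and the picture viewer there is one more tool, called after "Call:" as name(argument=value, ...), one argument or row to a line, values as JSON. apply_moves: Moves the arm, as the interface text tells. Scaled input: -1 to 1 covers 40 mm each way for a shift and 0.08 rad each way for a turn. Its arguments: {"type":"object","properties":{"commands":{"type":"array"},"grip_force":{"type":"number"}},"required":["commands"]}

```bash
ls; mkdir -p pics; python3 - <<'E'
from station import r
import cv2,numpy as np
print(r.get_obs())
for n in ["scene","side"]:
    f=r.grab_frame(n); cv2.imwrite(f"pics/{n}0.png",f["img"]); np.savez(f"{n}0.npz",**f)
    print(n,f["K"].tolist(),f["k1"],f["R"].round(3).tolist(),f["t"])
E
```

```text
pics
{'clock': 0.0, 'qpos': array([-1.35005681e-05,  2.38780797e-01, -1.42413303e-02,  1.31918882e+00,
        4.86702834e-06,  1.57080394e+00]), 'qd': array([-0.0012474 , -0.0001544 , -0.00244364, -0.00031606, -0.0002046 ,
        0.00057481]), 'tau': array([ 1.29771975e-03, -5.38790166e+01,  3.46437156e+01,  1.83730113e-02,
        1.69192181e-04,  6.54446694e-05]), 'eef_pos': array([ 5.24595765e-01, -5.58913653e-06,  2.30682640e-01]), 'tcp_rot': array([-5.01866963e-04,  7.07114072e-01,  7.07099136e-01, -4.98422513e-04]), 'contact_force': array([ 0.16832664, -0.62360163,  0.61456557]), 'moment': array([-0.02466668,  0.00889903,  0.02980521]), 'gripper_force': 0.0, 'finger_gap': 0.08503576423720734}
scene [[501.5578522506414, 0.0, 280.35272520392317], [0.0, 501.5578522506414, 207.18215940979246], [0.0, 0.0, 1.0]] -0.16933684004421642 [[0.857, 0.514, 0.019], [0.4, -0.643, -0.653], [-0.324, 0.568, -0.757]] [-0.46978932 -0.15789481  1.34840867]
side [[520.0709993353449, 0.0, 275.6913984357207], [0.0, 520.0709993353449, 217.68779180137673], [0.0, 0.0, 1.0]] -0.08682960051357588 [[0.7, -0.714, -0.009], [-0.466, -0.448, -0.763], [0.541, 0.539, -0.646]] [-0.39171749  0.32743569  0.83287743]
```

View pics/scene0.png

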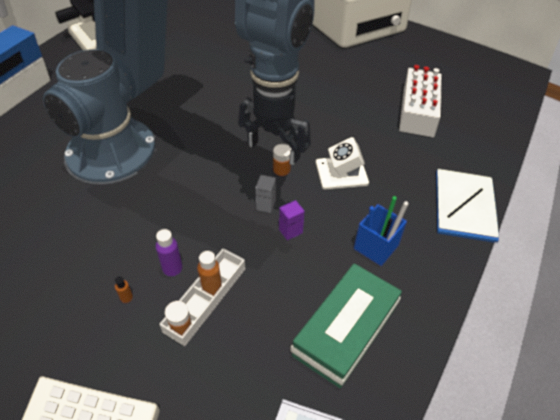

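View pics/side0.png

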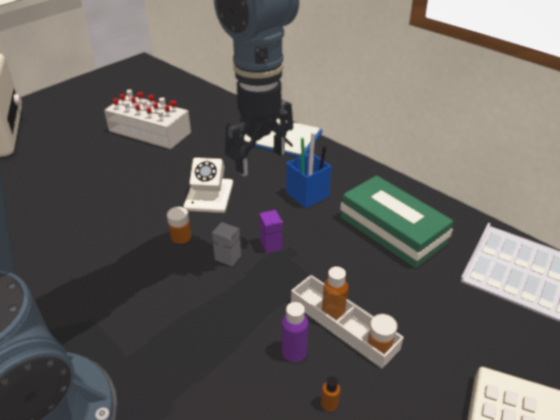

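The jar is at scene (282,160) and the grey slide box at (265,193); the purple one at (291,220) is a decoy. The bottle stands in the box at (209,272), with a purple decoy bottle at (167,253) and the oil bottle at (123,290). The box jar is at (178,317), the free cells are at about (228,265) and (195,300), and the reader is at (343,160). I'll measure these by colour and depth, and check with a close crop.

```bash
cat > h.py <<'E'
import numpy as np,cv2
from station import r
def cloud(f):
    h,w=f["range_z"].shape
    u,v=np.meshgrid(np.arange(w),np.arange(h))
    s=rays(f,np.c_[u.ravel(),v.ravel()])
    z=f["range_z"].reshape(-1,1).astype(float)
    return ((np.c_[s,np.ones(len(s))]*z-f["t"])@f["R"]).reshape(h,w,3), f["range_z"]>0
def rays(f,px):
    d=np.array([float(f["k1"]),0,0,0])
    return cv2.undistortPoints(np.asarray(px,float).reshape(-1,1,2),f["K"],d).reshape(-1,2)
def onplane(f,px,z):
    d=np.c_[rays(f,px),np.ones(len(px))]@f["R"]; c=-f["R"].T@f["t"]
    return c+d*((z-c[2])/d[:,2])[:,None]
def hsv(f): return cv2.cvtColor(f["img"],cv2.COLOR_BGR2HSV)
E
python3 - <<'E'
from h import *
S={"scene":{"jar":(282,158),"slide":(265,193),"bottle":(209,265),"bjar":(178,315),"pslide":(291,220),"pbot":(167,253),"oil":(123,290),"pot":(380,240),"tissue":(347,320)},
"side":{"jar":(179,225),"slide":(227,244),"bottle":(335,292),"bjar":(382,335),"pslide":(271,231),"pbot":(294,335),"oil":(331,395),"pot":(308,180),"tissue":(395,220)}}
F={n:dict(np.load(n+"0.npz")) for n in S}
C={n:cloud(F[n]) for n in S}
for n in S:
    P,ok=C[n]
    print(n,"valid",ok.mean().round(3),"table z",np.median(P[...,2][ok]).round(4))
    for k,(u,v) in S[n].items():
        q=P[v-3:v+4,u-3:u+4][ok[v-3:v+4,u-3:u+4]]
        c=np.median(q,0)
        m=ok&(np.hypot(P[...,0]-c[0],P[...,1]-c[1])<.06)&(P[...,2]>.02)&(P[...,2]<.2)
        print(k,c.round(3),"ztop",np.percentile(P[m][:,2],[90,98]).round(3))
im=F["scene"]["img"][130:350,100:400]; cv2.imwrite("pics/crop.png",cv2.resize(im,(780,572),interpolation=2))
E
```

```text
scene valid 0.996 table z 0.001
jar [0.453 0.164 0.063] ztop [0.071 0.073]
slide [0.482 0.037 0.068] ztop [0.081 0.083]
bottle [ 0.513 -0.217  0.113] ztop [0.123 0.125]
bjar [ 0.512 -0.322  0.074] ztop [0.074 0.076]
pslide [ 0.575 -0.003  0.07 ] ztop [0.081 0.082]
pbot [ 0.408 -0.225  0.086] ztop [0.12  0.122]
oil [ 0.368 -0.329  0.048] ztop [0.071 0.072]
pot [0.769 0.043 0.081] ztop [0.119 0.143]
tissue [ 0.792 -0.161  0.072] ztop [0.073 0.074]
side valid 0.996 table z -0.0011
jar [0.427 0.162 0.051] ztop [0.07  0.071]
slide [0.455 0.036 0.059] ztop [0.079 0.08 ]
bottle [ 0.485 -0.221  0.091] ztop [0.12  0.122]
bjar [ 0.482 -0.329  0.069] ztop [0.073 0.074]
pslide [0.548 0.001 0.058] ztop [0.079 0.081]
pbot [ 0.374 -0.226  0.076] ztop [0.118 0.12 ]
oil [ 0.346 -0.332  0.048] ztop [0.069 0.071]
pot [0.717 0.05  0.075] ztop [0.103 0.135]
tissue [ 0.746 -0.173  0.069] ztop [0.07  0.072]
```

View pics/crop.png

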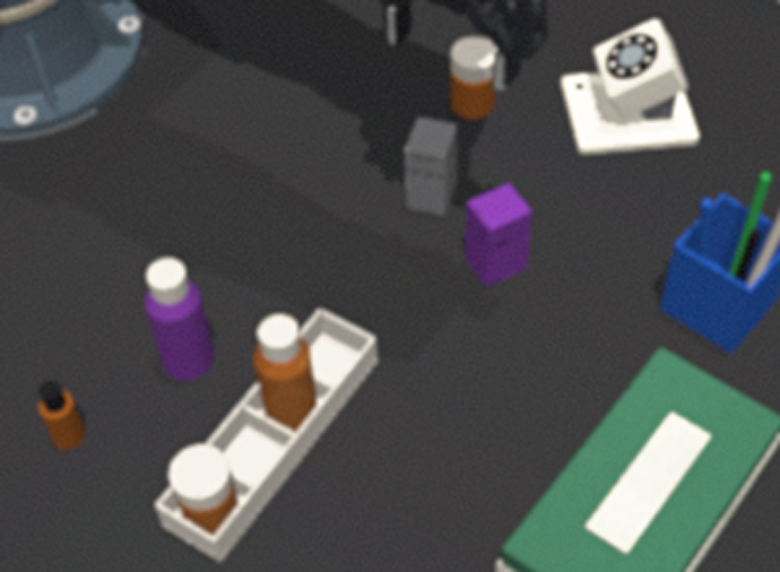

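The crop confirms the choices: amber jar with white lid, grey box, and amber bottle in the third cell from the jar end. Next are precise poses.

```bash
python3 - <<'E'
from h import *
F={n:dict(np.load(n+"0.npz")) for n in ("scene","side")}
T={"jar":(.44,.163,.07,.035),"slide":(.468,.036,.08,.04),"bottle":(.499,-.22,.12,.03),"bjar":(.497,-.325,.07,.035),"pslide":(.56,0,.08,.04),"pbot":(.39,-.226,.12,.03)}
for n in F:
    P,ok=cloud(F[n]); F[n]["P"]=P; H=hsv(F[n]); z=P[...,2]
    zo={"scene":.002,"side":0}[n]
    for k,(x,y,h,rad) in T.items():
        m=ok&(np.hypot(P[...,0]-x,P[...,1]-y)<rad)&(abs(z-h-zo)<.006)
        q=P[m][:,:2].astype(np.float32)*1000
        c,s,a=cv2.minAreaRect(q); cc,rr=cv2.minEnclosingCircle(q)
        print(n,k,len(q),"rect",np.round(c,1),np.round(s,1),round(a,1),"circ",np.round(cc,1),round(rr,1),"mean",q.mean(0).round(1),"z",np.median(P[m][:,2]).round(4))
    m=ok&(abs(P[...,0]-.5)<.09)&(abs(P[...,1]+.25)<.16)&(abs(z-.035-zo)<.006)&(H[...,1]<60)&(H[...,2]>90)
    nn,lab,st,ce=cv2.connectedComponentsWithStats(m.astype(np.uint8))
    m=lab==1+st[1:,4].argmax()
    print(n,"box",m.sum(),cv2.minAreaRect(P[m][:,:2].astype(np.float32)*1000))
    w=ok&(abs(P[...,0]-.55)<.15)&(abs(P[...,1]-.22)<.12)&(H[...,1]<60)&(H[...,2]>110)
    for lo,hi in((.003,.02),(.05,.12)):
        q=P[w&(z>lo)&(z<hi)]
        print(n,"reader",lo,len(q),np.median(q,0).round(3),cv2.minAreaRect(q[:,:2].astype(np.float32)*1000),np.percentile(q[:,2],[2,50,98]).round(3))
E
```

```text
scene jar 161 rect [443.1 177.2] [38.2 42.7] 89.9 circ [443.  177.7] 23.2 mean [443.1 177.4] z 0.07
scene slide 218 rect [473.1  54.5] [37.5 44.9] 16.7 circ [472.3  55.8] 26.8 mean [473.  53.] z 0.0799
scene bottle 180 rect [ 501.8 -209.5] [28.8 29.4] 74.2 circ [ 502.3 -209.1] 15.3 mean [ 503.3 -210.5] z 0.1236
scene bjar 408 rect [ 503.  -317.3] [43. 45.] 32.4 circ [ 501.7 -317.9] 24.0 mean [ 504.2 -318.3] z 0.0732
scene pslide 261 rect [565.2  16.8] [44.9 39.4] 60.7 circ [565.6  15.7] 25.9 mean [565.7  15.5] z 0.0799
scene pbot 149 rect [ 393.7 -210.9] [27.5 30.3] 65.9 circ [ 394.1 -210.3] 15.7 mean [ 394.7 -211. ] z 0.1205
scene box 349 ((503.7738952636719, -236.259033203125), (59.171260833740234, 219.77708435058594), 0.25028276443481445)
scene reader 0.003 896 [0.581 0.229 0.014] ((566.5474853515625, 273.67962646484375), (124.58322143554688, 163.65936279296875), 38.38127899169922) [0.004 0.014 0.018]
scene reader 0.05 947 [0.581 0.232 0.072] ((528.1018676757812, 214.74154663085938), (221.001953125, 77.0966567993164), 31.88216209411621) [0.053 0.072 0.096]
side jar 212 rect [438.6
[... 352 characters left out ...]
.6 -317.6] 23.7 mean [ 497.2 -320. ] z 0.0715
side pslide 255 rect [560.6  16.6] [47.6 37.8] 61.6 circ [560.1  16.4] 27.1 mean [559.3  14.6] z 0.0784
side pbot 223 rect [ 389.3 -211.9] [29.1 28.7] 19.3 circ [ 389.6 -211. ] 15.5 mean [ 389.2 -212.3] z 0.1183
side box 451 ((498.9148254394531, -235.84860229492188), (222.39920043945312, 60.21734619140625), 89.56531524658203)
side reader 0.003 961 [0.559 0.232 0.012] ((577.0864868164062, 249.70950317382812), (126.01295471191406, 100.32677459716797), 38.77177429199219) [0.004 0.012 0.016]
side reader 0.05 1109 [0.563 0.232 0.07 ] ((520.3422241210938, 213.27938842773438), (223.0006561279297, 75.5074234008789), 32.54981994628906) [0.052 0.07  0.094]
```

```bash
python3 - <<'E'
from h import *
for n,(u,v) in (("scene",(344,151)),("side",(206,171))):
    f=dict(np.load(n+"0.npz")); P,ok=cloud(f); g=cv2.cvtColor(f["img"],cv2.COLOR_BGR2GRAY)
    # window centre: dark ring contour near the face
    roi=g[v-20:v+21,u-20:u+21]
    t,b=cv2.threshold(roi,0,255,cv2.THRESH_BINARY_INV|cv2.THRESH_OTSU)
    nn,lab,st,ce=cv2.connectedComponentsWithStats(b)
    k=max(range(1,nn),key=lambda i:st[i,4]*(st[i,0]>0 and st[i,1]>0 and st[i,0]+st[i,2]<41 and st[i,1]+st[i,3]<41))
    cs,_=cv2.findContours((lab==k).astype(np.uint8),cv2.RETR_EXTERNAL,cv2.CHAIN_APPROX_NONE)
    c=cv2.convexHull(cs[0]).reshape(-1,2)+[u-20,v-20]
    e=cv2.fitEllipse(c.astype(np.float32))
    W=onplane(f,[e[0]],.08)[0]
    m=np.zeros(g.shape,np.uint8); cv2.ellipse(m,(e[0],(e[1][0]*1.0,e[1][1]*1.0),e[2]),1,-1)
    q=P[(m>0)&ok]; c0=np.median(q,0); q=q[abs(q-c0).max(1)<.035]; c0=q.mean(0)
    nrm=np.linalg.svd(q-c0)[2][2]; nrm*=np.sign(nrm[2])
    print(n,e,"W",W.round(4),"depth c",c0.round(4),"n",nrm.round(3),"tilt",np.degrees(np.arccos(nrm[2])).round(1),"az",np.degrees(np.arctan2(nrm[1],nrm[0])).round(1),len(q))
    m=ok&(P[...,2]>.004)&(P[...,2]<.02)&(np.hypot(P[...,0]-.572,P[...,1]-.25)<.095)&(hsv(f)[...,2]>110)
    print(cv2.minAreaRect(P[m][:,:2].astype(np.float32)*1000))
E
```

```text
scene ((342.6186828613281, 151.3264617919922), (14.084046363830566, 20.734237670898438), 53.68693542480469) W [0.5776 0.2488 0.08  ] depth c [0.5779 0.2471 0.0816] n [-0.422 -0.318  0.849] tilt 31.9 az -143.0 253
((581.8206176757812, 250.03689575195312), (119.16924285888672, 107.62646484375), 38.381282806396484)
side ((205.39537048339844, 171.0667266845703), (19.12604522705078, 21.528404235839844), 64.51309967041016) W [0.573  0.2445 0.08  ] depth c [0.5739 0.2459 0.0791] n [-0.371 -0.296  0.88 ] tilt 28.3 az -141.4 348
((577.0864868164062, 249.70950317382812), (126.01295471191406, 100.32677459716797), 38.77177429199219)
```

Call:
apply_moves(
  commands=[0,0,0,0.89,-0.42,0.3,-0.6,0,0,0,0.89,-0.42,0.3,-0.6,0,0,0,0.89,-0.42,0.3,-0.6,0,0,0,0.89,-0.42,0.3,-0.6,0,0,0,0.89,-0.42,0.3,-0.6,0,0,0,0,0,0,-0.6,0,0,0,0,0,0,-0.6],
  grip_force=50,
)

```text
clock: 0.8
eef_pos: [0.4404, 0.1785, 0.171]
tcp_rot: [-0.0, 0.706, 0.708, -0.001]
contact_force: [0.4, 0.3, 0.3]
finger_gap: 0.0684
gripper_force: 0.0
```

```bash
python3 - <<'E'
from h import *
f=r.grab_frame("wrist"); np.savez("w1.npz",**f); cv2.imwrite("pics/w1.png",f["img"])
P,ok=cloud(f); o=r.get_obs(); print(o["eef_pos"],o["finger_gap"],o["tcp_rot"])
for k,(x,y,h,rad) in {"jar":(.441,.178,.07,.04),"slide":(.470,.054,.08,.04)}.items():
    m=ok&(np.hypot(P[...,0]-x,P[...,1]-y)<rad)&(abs(P[...,2]-h)<.007)
    if m.sum()<20: print(k,m.sum()); continue
    q=P[m][:,:2].astype(np.float32)*1000
    print(k,len(q),cv2.minAreaRect(q),cv2.minEnclosingCircle(q),np.median(P[m][:,2]))
E
```

```text
[0.44104043 0.1779282  0.1713233 ] 0.06840746794963774 [ 9.48801196e-05  7.06798376e-01  7.07415027e-01 -1.62984264e-04]
jar 2208 ((441.9173278808594, 182.19625854492188), (43.91117858886719, 44.3470344543457), 60.497650146484375) ((441.91217041015625, 181.8820037841797), 22.446491241455078) 0.07032077409234266
slide 1671 ((471.54150390625, 56.82276916503906), (37.86428451538086, 44.44851303100586), 17.14679718017578) ((471.6802062988281, 57.31733322143555), 27.47285270690918) 0.08027477101456325
```

View pics/w1.png

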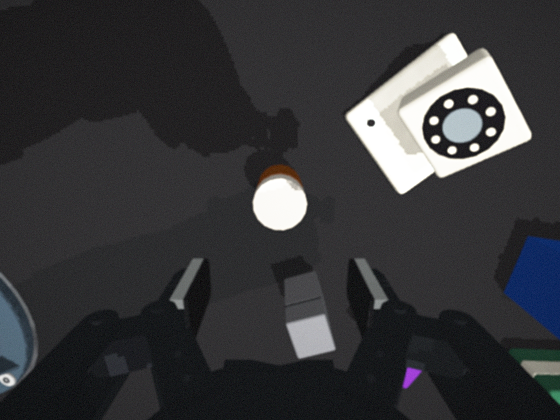

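The wrist image shows the jar at (280,203), the slide box at (310,335), and the window at (463,123). The wrist camera reads y about 4 mm higher than the fixed cameras. I'll use the wrist camera in the same orientation for both picking and placing, so that bias cancels.

```bash
python3 - <<'E'
from h import *
f=dict(np.load("w1.npz")); P,ok=cloud(f); g=cv2.cvtColor(f["img"],cv2.COLOR_BGR2GRAY)
b=(g[70:180,405:520]<70).astype(np.uint8)
cs,_=cv2.findContours(b,cv2.RETR_EXTERNAL,cv2.CHAIN_APPROX_NONE)
for c in cs:
    if cv2.contourArea(c)<1500: continue
    e=cv2.fitEllipse(c.reshape(-1,2).astype(np.float32)+[405,70])
    m=np.zeros(g.shape,np.uint8); cv2.ellipse(m,e,1,-1); q=P[(m>0)&ok]
    c0=q.mean(0); n=np.linalg.svd(q-c0,full_matrices=False)[2][2]; n*=np.sign(n[2])
    print(e,onplane(f,[e[0]],.08),c0,n,np.degrees(np.arctan2(n[1],n[0])))
E
```

```text
Traceback (most recent call last):
cv2.error: OpenCV(4.12.0) /io/opencv/modules/imgproc/src/shapedescr.cpp:356: error: (-215:Assertion failed) n >= 0 && (depth == CV_32F || depth == CV_32S) in function 'fitEllipseNoDirect'
```

Call:
apply_moves(
  commands=[0,0,0,0.1,0.02,0.75,-0.6,0,0,0,0,0,0.8,-0.6,0,0,0,0,0,0.8,-0.6,0,0,0,0,0,0.75,-0.6,0,0,0,0,0,0,0.5,0,0,0,0,0,0,0.5,0,0,0,0,0,0,0.5,0,0,0,0,0,0,0.5],
)

```text
clock: 1.65
eef_pos: [0.4429, 0.1822, 0.0487]
tcp_rot: [0.0, 0.707, 0.707, 0.001]
contact_force: [0.5, 0.3, -1.6]
finger_gap: 0.0437
gripper_force: 50.9
```

Call:
apply_moves(
  commands=[0,0,0,0,0,-0.95,0.5,0,0,0,0,0,-0.95,0.5,0,0,0,0,0,-0.95,0.5,0,0,0,0,0,-0.95,0.5,0,0,0,-0.9,0.2,0,0.5,0,0,0,-0.9,0.2,0,0.5,0,0,0,-0.9,0.2,0,0.5,0,0,0,-0.9,0.2,0,0.5],
)

```text
clock: 2.45
eef_pos: [0.4742, 0.0367, 0.2006]
tcp_rot: [0.001, 0.707, 0.707, 0.001]
contact_force: [0.1, -0.2, -1.5]
finger_gap: 0.0436
gripper_force: 51.5
```

Call:
apply_moves(
  commands=[0,0,0,-0.9,0.15,0,0.5,0,0,0,-0.9,0.15,0,0.5,0,0,0,-0.9,0.15,0,0.5,0,0,0,-0.9,0.15,0,0.5,0,0,0,-0.9,0.1,0,0.5,0,0,0,0,0,0,0.5,0,0,0,0,0,0,0.5],
)

```text
clock: 3.15
eef_pos: [0.5018, -0.1428, 0.2]
tcp_rot: [0.0, 0.708, 0.706, 0.0]
contact_force: [-0.6, -0.7, -0.8]
finger_gap: 0.0433
gripper_force: 51.5
```

```bash
python3 - <<'E'
from h import *
o=r.get_obs(); print(o["eef_pos"],o["finger_gap"],o["contact_force"],o["tcp_rot"])
f=r.grab_frame("wrist"); np.savez("w2.npz",**f); cv2.imwrite("pics/w2.png",f["img"])
P,ok=cloud(f); z=P[...,2]; H=hsv(f)
m=ok&(abs(P[...,0]-.5)<.09)&(abs(P[...,1]+.235)<.16)&(abs(z-.035)<.005)&(H[...,1]<70)
nn,lab,st,ce=cv2.connectedComponentsWithStats(m.astype(np.uint8))
for i in range(1,nn):
    if st[i,4]>300: q=P[lab==i]; print(st[i],cv2.minAreaRect(q[:,:2].astype(np.float32)*1000),q.min(0),q.max(0))
f=dict(np.load("w1.npz")); P,ok=cloud(f); g=cv2.cvtColor(f["img"],cv2.COLOR_BGR2GRAY)
b=(g[70:180,405:520]<70).astype(np.uint8)
cs,_=cv2.findContours(b,cv2.RETR_EXTERNAL,cv2.CHAIN_APPROX_NONE)
for c in cs:
    if cv2.contourArea(c)<1500: continue
    e=cv2.fitEllipse((c.reshape(-1,2)+[405,70]).astype(np.float32))
    m=np.zeros(g.shape,np.uint8); cv2.ellipse(m,e,1,-1); q=P[(m>0)&ok]
    c0=q.mean(0); n=np.linalg.svd(q-c0,full_matrices=False)[2][2]; n*=np.sign(n[2])
    print(e,onplane(f,[e[0]],.08),c0,n,np.degrees(np.arctan2(n[1],n[0])))
E
```

```text
[ 0.50177374 -0.14277975  0.19999658] 0.04332677799118014 [-0.5541735  -0.71259898 -0.84459987] [3.17238586e-04 7.07794669e-01 7.06418104e-01 2.61996662e-04]
[252 173  56  42 437] ((503.5869445800781, -147.5842742919922), (42.60214614868164, 57.135284423828125), 88.92723846435547) [ 0.47484917 -0.16941524  0.0303047 ] [ 0.5318618  -0.12629713  0.03740558]
((463.2571716308594, 122.95050811767578), (66.31111145019531, 81.95960998535156), 69.77281188964844) [[0.57890834 0.24924992 0.08      ]] [0.57731338 0.24896998 0.08216097] [-0.38912182 -0.31182635  0.86680363] -141.29273790843564
```

View pics/w2.png

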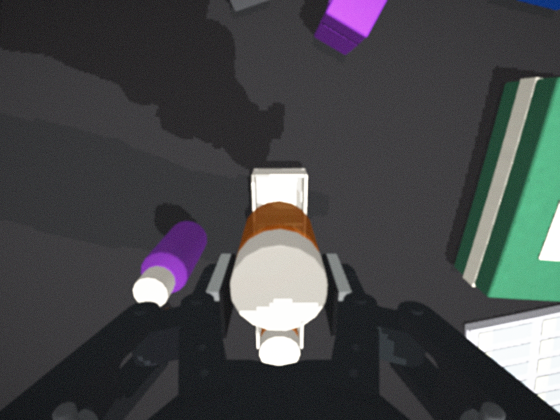

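```bash
python3 - <<'E'
from h import *
f=dict(np.load("w2.npz")); P,ok=cloud(f); z=P[...,2]; H=hsv(f)
m=ok&(abs(z-.035)<.004)&(H[...,1]<70)&(abs(P[...,0]-.5)<.05)
for lo,hi in((-.135,-.12),):
    q=P[m&(P[...,1]>lo)&(P[...,1]<hi)&(abs(P[...,0]-.503)<.02)]; print("endwall",len(q),np.percentile(q[:,1],[5,50,95]))
q=P[m&(P[...,1]<-.135)&(P[...,1]>-.17)]
for s in(-1,1):
    a=q[s*(q[:,0]-.503)>0]; print("side",len(a),np.percentile(a[:,0],[5,50,95]))
for nm,(x,y,h,t) in {"lid":(.502,-.143,.222,.012),"cap":(.501,-.21,.123,.008)}.items():
    m=ok&(np.hypot(P[...,0]-x,P[...,1]-y)<.035)&(abs(z-h)<t)
    zz=np.median(z[m]); m&=abs(z-zz)<.003
    q=P[m][:,:2].astype(np.float32)*1000
    print(nm,len(q),zz,cv2.minAreaRect(q),cv2.minEnclosingCircle(q))
E
```

```text
endwall 156 [-0.12970434 -0.12787955 -0.12656891]
side 86 [0.47509177 0.47646629 0.47791893]
side 95 [0.52891042 0.5301711  0.53155358]
lid 7224 0.22293276354128644 ((499.9117431640625, -138.71017456054688), (46.5954704284668, 56.770816802978516), 55.88003158569336) ((502.001708984375, -135.43136596679688), 34.147151947021484)
cap 0 nan ((0.0, 0.0), (0.0, 0.0), 0.0) ((0.0, 0.0), 0.0)
  return _methods._mean(a, axis=axis, dtype=dtype,
  ret = ret.dtype.type(ret / rcount)
```

```bash
python3 - <<'E'
from h import *
f=dict(np.load("w2.npz")); P,ok=cloud(f); H=hsv(f)
m=((H[...,1]<60)&(H[...,2]>120)).astype(np.uint8); m[:,:225]=0; m[:,332:]=0; m[:225]=0; m[330:]=0
m=cv2.morphologyEx(m,cv2.MORPH_OPEN,np.ones((9,9)))
c=max(cv2.findContours(m,0,1)[0],key=cv2.contourArea); print(cv2.boundingRect(c))
q=c.reshape(-1,2); w=onplane(f,q,.223)[:,:2].astype(np.float32)*1000
print(cv2.fitEllipse(w),w.min(0),w.max(0))
# cap
m=((H[...,1]<60)&(H[...,2]>120)).astype(np.uint8); m[:334]=0; m[366:]=0
c=max(cv2.findContours(m,0,1)[0],key=cv2.contourArea); w=onplane(f,c.reshape(-1,2),.123)[:,:2].astype(np.float32)*1000
print(cv2.boundingRect(c),cv2.fitEllipse(w),w.min(0),w.max(0))
E
```

```text
(230, 230, 97, 100)
((502.2923278808594, -138.27117919921875), (43.366641998291016, 51.36135482788086), 0.4406115710735321) [ 480.48276 -162.58868] [ 523.8554  -112.33702]
(465, 334, 95, 32) ((727.4478149414062, -272.1349182128906), (37.98961639404297, 109.78997802734375), 79.78939056396484) [ 668.474   -294.03186] [ 772.68695 -252.7616 ]
```

```bash
python3 - <<'E'
from h import *
v=[]
for n in("scene","side"):
    f=r.grab_frame(n); np.savez(n+"2.npz",**f); P,ok=cloud(f); H=hsv(f)
    m=ok&(np.hypot(P[...,0]-.502,P[...,1]+.143)<.045)&(P[...,2]>.14)&(P[...,2]<.24)
    w=m&(H[...,1]<70)&(H[...,2]>90)   # white lid
    a=m&(H[...,1]>120)                # amber body
    for nm,k in(("white",w),("amber",a)):
        q=P[k]; 
        if len(q): print(n,nm,len(q),q.min(0).round(4),q.max(0).round(4),np.median(q,0).round(4))
    ys,xs=np.nonzero(a|w); print(xs.min(),xs.max(),ys.min(),ys.max())
    # fit 22.5 mm radius vertical cylinder to amber surface points
    from scipy.optimize import least_squares
    q=P[a]; s=least_squares(lambda c:np.hypot(q[:,0]-c[0],q[:,1]-c[1])-.0225,[.502,-.143],loss="soft_l1",f_scale=.001); print("cyl",s.x,np.sqrt(np.mean(s.fun**2)))
    # same for bottle and box jar as reference
    for k,(x,y) in {"bottle":(.5,-.21),"bjar":(.5,-.318)}.items():
        b=ok&(np.hypot(P[...,0]-x,P[...,1]-y)<.03)&(H[...,1]>120)&(P[...,2]>.04)&(P[...,2]<.084); q=P[b]
        if len(q)>20:
            s=least_squares(lambda c:np.hypot(q[:,0]-c[0],q[:,1]-c[1])-.0225,[x,y],loss="soft_l1",f_scale=.001); print(k,len(q),s.x)
    v.append(cv2.resize(f["img"][max(0,ys.min()-60):ys.max()+120,xs.min()-70:xs.max()+90],(390,500)))
cv2.imwrite("pics/v2.png",np.hstack(v))
E
```

```text
scene white 415 [ 0.4743 -0.1643  0.2035] [ 0.5318 -0.1247  0.2397] [ 0.5034 -0.152   0.2219]
scene amber 341 [ 0.4855 -0.1651  0.1519] [ 0.5259 -0.1271  0.2025] [ 0.5148 -0.1583  0.1779]
207 236 193 232
cyl [ 0.50194075 -0.14052019] 0.0009277597839365459
bottle 228 [ 0.50152378 -0.20883957]
bjar 53 [ 0.50228719 -0.31663308]
side white 443 [ 0.4687 -0.1637  0.1978] [ 0.5283 -0.1269  0.2389] [ 0.4975 -0.1522  0.2203]
side amber 482 [ 0.4753 -0.1652  0.1516] [ 0.5223 -0.1287  0.234 ] [ 0.4839 -0.1559  0.1763]
296 325 197 249
cyl [ 0.49963819 -0.14018096] 0.0009564785056770056
bottle 362 [ 0.4999782  -0.20971758]
bjar 99 [ 0.49999872 -0.31761321]
```

View pics/v2.png

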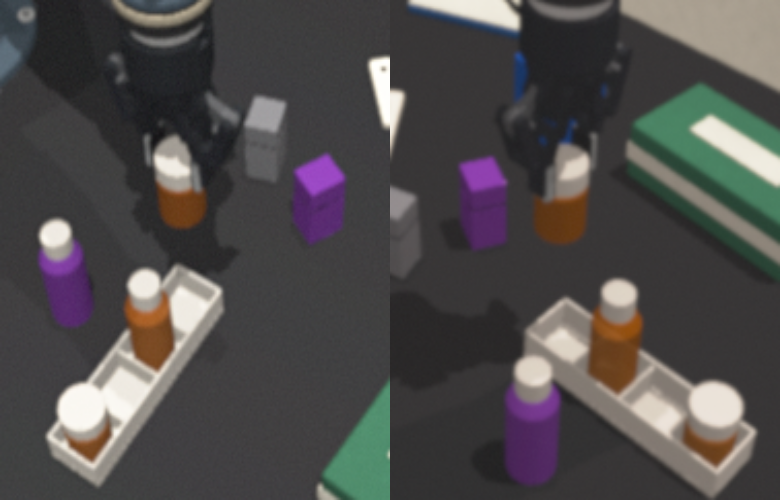

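The cylinder fits from both fixed cameras and the wrist view agree: the jar in hand is at y = -140.4 mm and the cell centre is at (502, -155). I need to shift it 14.6 mm.

Call:
apply_moves(
  commands=[0,0,0,-0.37,0.02,0,0.5,0,0,0,0,0,0,0.5,0,0,0,0,0,0.9,0.5,0,0,0,0,0,0.9,0.5,0,0,0,0,0,0.8,0.5,0,0,0,0,0,0,0.5,0,0,0,0,0,0,0.5],
)

```text
clock: 4.0
eef_pos: [0.5025, -0.1566, 0.0958]
tcp_rot: [-0.0, 0.707, 0.707, -0.0]
contact_force: [-0.3, 0.5, -0.8]
finger_gap: 0.0436
gripper_force: 51.6
```

Call:
apply_moves(
  commands=[0,0,0,0,0,0.3,0.5,0,0,0,0,0,0.3,0.5,0,0,0,0,0,0.2,0.5,0,0,0,0,0,0.15,0.5,0,0,0,0,0,0.1,0.5,0,0,0,0,0,0,0.5],
)

```text
clock: 4.6
eef_pos: [0.5023, -0.1567, 0.0527]
tcp_rot: [-0.0, 0.707, 0.707, -0.0]
contact_force: [-0.3, 0.1, -0.7]
finger_gap: 0.0436
gripper_force: 51.6
```

Call:
apply_moves(
  commands=[0,0,0,0,0,0,-0.6,0,0,0,0,0,0,-0.6,0,0,0,0,0,0,-0.6,0,0,0,0,0,-0.8,-0.6,0,0,0,0,0,-0.9,-0.6,0,0,0,0,0,-0.9,-0.6,0,0,0,0,0,-0.9,-0.6],
)

```text
clock: 5.3
eef_pos: [0.5024, -0.1568, 0.1951]
tcp_rot: [0.0, 0.707, 0.707, 0.0]
contact_force: [1.0, -1.2, -0.1]
finger_gap: 0.0683
gripper_force: 0.0
```

Call:
apply_moves(
  commands=[0,0,0,0.9,-0.13,0,-0.6,0,0,0,0.9,-0.13,0,-0.6,0,0,0,0.9,-0.13,0,-0.6,0,0,0,0.9,-0.13,0,-0.6,0,0,0,0.9,-0.13,0,-0.6,0,0,0,0.85,-0.13,0,-0.6,0,0,0,0,0,0,-0.6,0,0,0,0,0,0,-0.6],
)

```text
clock: 6.1
eef_pos: [0.4713, 0.0578, 0.1936]
tcp_rot: [0.0, 0.706, 0.708, 0.0]
contact_force: [0.4, 0.5, -0.1]
finger_gap: 0.0681
gripper_force: 0.0
```

```bash
python3 - <<'E'
from h import *
from scipy.optimize import least_squares
o=r.get_obs(); print(o["eef_pos"],o["finger_gap"],o["tcp_rot"])
f=r.grab_frame("wrist"); P,ok=cloud(f)
m=ok&(np.hypot(P[...,0]-.471,P[...,1]-.056)<.05)&(abs(P[...,2]-.08)<.004); q=P[m]
print("slide",len(q),cv2.minAreaRect(q[:,:2].astype(np.float32)*1000),np.median(q[:,2]))
for n in("scene","side"):
    f=r.grab_frame(n); P,ok=cloud(f); H=hsv(f)
    for k,(x,y) in {"jar":(.502,-.155),"bottle":(.5,-.21),"bjar":(.5,-.318)}.items():
        b=ok&(np.hypot(P[...,0]-x,P[...,1]-y)<.03)&(H[...,1]>120)&(P[...,2]>.037)&(P[...,2]<.084); q=P[b]
        if len(q)>20:
            s=least_squares(lambda c:np.hypot(q[:,0]-c[0],q[:,1]-c[1])-.0225,[x,y],loss="soft_l1",f_scale=.001); print(n,k,len(q),s.x)
        t=ok&(np.hypot(P[...,0]-x,P[...,1]-y)<.012)&(P[...,2]>.06); print("top z",np.percentile(P[t][:,2],[30,60]).round(4))
E
```

```text
[0.47134111 0.05780578 0.19358053] 0.06805901699316076 [2.35991945e-04 7.06378124e-01 7.07834638e-01 1.25020760e-04]
slide 2041 ((471.4346008300781, 56.25649642944336), (37.54277420043945, 43.59177780151367), 16.79205894470215) 0.0803295396097421
scene jar 58 [ 0.50154059 -0.15486053]
top z [0.0721 0.0735]
scene bottle 247 [ 0.50144293 -0.20889549]
top z [0.1232 0.1242]
scene bjar 65 [ 0.50242545 -0.31688096]
top z [0.0728 0.0738]
side jar 101 [ 0.5001039  -0.15586493]
top z [0.071  0.0718]
side bottle 399 [ 0.5001613  -0.20988181]
top z [0.1212 0.1219]
side bjar 122 [ 0.50021046 -0.31753863]
top z [0.0713 0.0724]
```

The jar is seated: x and y are centred and the top is at 73 mm. The slide box is at (471.4, 56.3) with a yaw of 16.9°.

Call:
apply_moves(
  commands=[0,0,-0.9,-0.04,0,0,-0.6,0,0,-0.9,0,0,0,-0.6,0,0,-0.95,0,0,0,-0.6,0,0,-0.95,0,0,0,-0.6,0,0,0,0,0,0.9,-0.6,0,0,0,0,0,0.9,-0.6,0,0,0,0,0,0.9,-0.6,0,0,0,0,0,0.8,-0.6],
)

```text
clock: 7.05
eef_pos: [0.4712, 0.0544, 0.0518]
tcp_rot: [-0.0, 0.596, 0.803, -0.0]
contact_force: [0.9, 0.2, -0.4]
finger_gap: 0.0687
gripper_force: 0.0
```

Call:
apply_moves(
  commands=[0,0,0,0,0,0,-0.6,0,0,0,0,0,0,0.6,0,0,0,0,0,0,0.6,0,0,0,0,0,0,0.6,0,0,0,0,0,0,0.6,0,0,0,0,0,0,0.6],
)

```text
clock: 7.65
eef_pos: [0.4725, 0.0554, 0.055]
tcp_rot: [0.001, 0.595, 0.804, 0.001]
contact_force: [-1.6, -2.5, 7.9]
finger_gap: 0.0375
gripper_force: 50.3
```

Call:
apply_moves(
  commands=[0,0,0,0,0,-0.9,0.6,0,0,0,0,0,-0.9,0.6,0,0,0,0,0,-0.95,0.6,0,0,0,0,0,-0.95,0.6,0,0,0.9,0,0,0,0.6,0,0,0.9,0,0,0,0.6,0,0,0.95,0,0,0,0.6,0,0,0.95,0,0,0,0.6],
)

```text
clock: 8.45
eef_pos: [0.4716, 0.0556, 0.2025]
tcp_rot: [0.001, 0.708, 0.706, 0.001]
contact_force: [0.1, -0.5, -0.8]
finger_gap: 0.0373
gripper_force: 51.1
```

Call:
apply_moves(
  commands=[0,0,0,-0.9,0.1,0,0.6,0,0,0,-0.9,0.1,0,0.6,0,0,0,-0.9,0.1,0,0.6,0,0,0,-0.9,0.1,0,0.6,0,0,0,-0.9,0.1,0,0.6,0,0,0,-0.9,0.1,0,0.6,0,0,0,-0.9,0.1,0,0.6,0,0,0,-0.9,0.05,0,0.6],
)

```text
clock: 9.25
eef_pos: [0.5017, -0.234, 0.2024]
tcp_rot: [0.001, 0.707, 0.707, 0.0]
contact_force: [0.3, 0.2, -1.7]
finger_gap: 0.0373
gripper_force: 51.1
```

Call:
apply_moves(
  commands=[0,0,0,-0.6,0,0,0.6,0,0,0,0,0,0,0.6,0,0,0,0,0,0,0.6],
)

```text
clock: 9.55
eef_pos: [0.5013, -0.2567, 0.2019]
tcp_rot: [0.0, 0.708, 0.707, 0.0]
contact_force: [0.6, -0.2, -0.8]
finger_gap: 0.0373
gripper_force: 51.1
```

```bash
python3 - <<'E'
from h import *
o=r.get_obs(); print(o["eef_pos"],o["finger_gap"],o["tcp_rot"])
x,y,_=o["eef_pos"]
for n in("scene","side","wrist"):
    f=r.grab_frame(n); np.savez(n+"3.npz",**f); P,ok=cloud(f); H=hsv(f)
    for lo,hi in ((.135,.18),(.15,.24)):
        m=ok&(np.hypot(P[...,0]-x,P[...,1]-y)<.04)&(P[...,2]>lo)&(P[...,2]<hi)
        if lo==.15: m&=(abs(P[...,2]-(o["eef_pos"][2]+.025))<.004)
        q=P[m]
        if len(q)>20: print(n,len(q),cv2.minAreaRect(q[:,:2].astype(np.float32)*1000),q.min(0).round(4),q.max(0).round(4))
f=np.load("wrist3.npz")["img"]; g=np.load("scene3.npz")["img"]
cv2.imwrite("pics/w3.png",np.hstack([cv2.resize(f,(440,330)),cv2.resize(g[140:340,120:320],(330,330))]))
E
```

```text
[ 0.50126225 -0.25665928  0.20185832] 0.03725286383874029 [2.10359327e-04 7.07519530e-01 7.06693735e-01 1.89895290e-04]
scene 288 ((511.53729248046875, -263.2808837890625), (55.76090621948242, 29.68345069885254), 51.95230484008789) [ 0.4827 -0.278   0.146 ] [ 0.5214 -0.2326  0.1799]
scene 296 ((502.960205078125, -261.6039123535156), (45.726783752441406, 50.78107833862305), 52.28834533691406) [ 0.4701 -0.2771  0.2229] [ 0.5338 -0.2363  0.2308]
side 480 ((487.340087890625, -263.9151916503906), (29.767833709716797, 56.63645553588867), 38.64301681518555) [ 0.4771 -0.2786  0.1452] [ 0.5166 -0.2325  0.18  ]
side 327 ((494.0283508300781, -261.9886169433594), (53.87270736694336, 42.762237548828125), 22.255983352661133) [ 0.4653 -0.2786  0.2229] [ 0.5246 -0.2342  0.2307]
wrist 876 ((500.6794128417969, -232.7789306640625), (38.28127670288086, 2.357065200805664), 1.11106538772583) [ 0.4816 -0.2343  0.1496] [ 0.5198 -0.2316  0.18  ]
wrist 7983 ((501.7395935058594, -253.88876342773438), (64.40369415283203, 44.20144271850586), 0.36778974533081055) [ 0.4695 -0.2761  0.2229] [ 0.5339 -0.2318  0.2309]
```

View pics/w3.png

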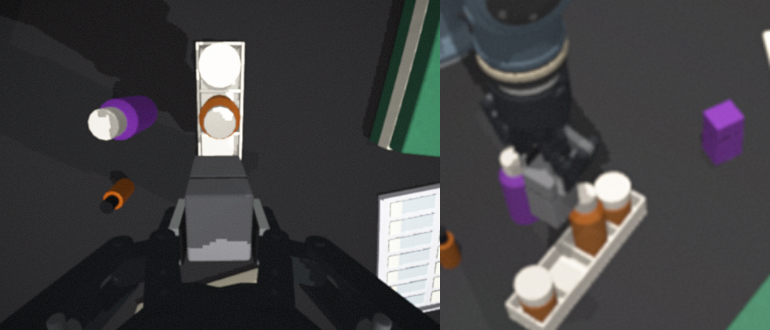

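The slide box in hand is square to the cells, with its centre at (500, -255.3). It needs +2 mm in x and -7.7 mm in y.

Call:
apply_moves(
  commands=[0,0,0,-0.19,0.05,0,0.6,0,0,0,0,0,0,0.6,0,0,0,0,0,0.9,0.6,0,0,0,0,0,0.9,0.6,0,0,0,0,0,0.6,0.6,0,0,0,0,0,0,0.6,0,0,0,0,0,0,0.6],
)

```text
clock: 10.4
eef_pos: [0.5035, -0.2639, 0.1058]
tcp_rot: [-0.0, 0.707, 0.707, -0.0]
contact_force: [0.8, 0.1, -0.7]
finger_gap: 0.0372
gripper_force: 51.0
```

Call:
apply_moves(
  commands=[0,0,0,0,0,0.35,0.6,0,0,0,0,0,0.35,0.6,0,0,0,0,0,0.2,0.6,0,0,0,0,0,0.15,0.6,0,0,0,0,0,0,0.6,0,0,0,0,0,0,0.6],
)

```text
clock: 11.0
eef_pos: [0.5037, -0.2642, 0.064]
tcp_rot: [0.0, 0.707, 0.707, 0.0]
contact_force: [0.0, -0.4, -0.5]
finger_gap: 0.0371
gripper_force: 51.1
```

Call:
apply_moves(
  commands=[0,0,0,0,0,0.08,0.6,0,0,0,0,0,0.04,0.6,0,0,0,0,0,0,0.6,0,0,0,0,0,0,-0.6,0,0,0,0,0,0,-0.6,0,0,0,0,0,0,-0.6,0,0,0,0,0,0,-0.6],
)

```text
clock: 11.7
eef_pos: [0.5034, -0.2641, 0.0586]
tcp_rot: [0.0, 0.707, 0.707, -0.0]
contact_force: [-0.1, -0.7, 0.3]
finger_gap: 0.0683
gripper_force: 0.0
```

Call:
apply_moves(
  commands=[0,0,0,0,0,-0.8,-0.6,0,0,0,0,0,-0.9,-0.6,0,0,0,0,0,-0.9,-0.6,0,0,0,0,0,-0.9,-0.6,0,0,0,0.7,-0.03,0,-0.6,0,0,0,0.67,-0.03,0,-0.6,0,0,0,0,0,0,-0.6,0,0,0,0,0,0,-0.6],
)

```text
clock: 12.5
eef_pos: [0.501, -0.209, 0.1987]
tcp_rot: [0.0, 0.707, 0.708, -0.0]
contact_force: [0.3, 0.5, 0.7]
finger_gap: 0.0684
gripper_force: 0.0
```

```bash
python3 - <<'E'
from h import *
from scipy.optimize import least_squares
o=r.get_obs(); print(o["eef_pos"],o["finger_gap"],o["tcp_rot"])
for n in("scene","side","wrist"):
    f=r.grab_frame(n); np.savez(n+"4.npz",**f); P,ok=cloud(f); H=hsv(f)
    m=ok&(abs(P[...,0]-.501)<.03)&(abs(P[...,1]+.263)<.026)&(P[...,2]>.045)&(P[...,2]<.095)&(H[...,1]<60); q=P[m]
    if len(q)>20: print(n,"slide",len(q),q.min(0).round(4),q.max(0).round(4),np.percentile(q[:,2],90).round(4))
    for k,(x,y) in {"jar":(.502,-.155),"bottle":(.5,-.21),"bjar":(.5,-.318)}.items():
        b=ok&(np.hypot(P[...,0]-x,P[...,1]-y)<.03)&(H[...,1]>120)&(P[...,2]>.037)&(P[...,2]<.084); q=P[b]
        if len(q)>20:
            s=least_squares(lambda c:np.hypot(q[:,0]-c[0],q[:,1]-c[1])-.0225,[x,y],loss="soft_l1",f_scale=.001); print(n,k,len(q),s.x)
f=np.load("wrist4.npz")["img"]; g=np.load("side4.npz")["img"]
cv2.imwrite("pics/w4.png",np.hstack([cv2.resize(f,(440,330)),cv2.resize(g[220:400,250:430],(330,330))]))
E
```

```text
[ 0.50104883 -0.2089651   0.19869599] 0.06835926155029877 [ 2.22772091e-04  7.06679360e-01  7.07533906e-01 -6.89684816e-05]
scene slide 620 [ 0.4821 -0.2863  0.0451] [ 0.5227 -0.2401  0.0879] 0.0848
scene jar 61 [ 0.50112868 -0.15496198]
scene bottle 207 [ 0.50141768 -0.20893088]
scene bjar 67 [ 0.5024722 -0.3167255]
side slide 811 [ 0.4767 -0.287   0.0451] [ 0.5185 -0.2416  0.0854] 0.0823
side jar 104 [ 0.4998529  -0.15567501]
side bottle 384 [ 0.50001916 -0.20978722]
side bjar 124 [ 0.50029115 -0.31751875]
wrist slide 1837 [ 0.483  -0.2851  0.0468] [ 0.5208 -0.2405  0.0854] 0.0842
wrist bottle 366 [ 0.5027167  -0.20982457]
```

View pics/w4.png

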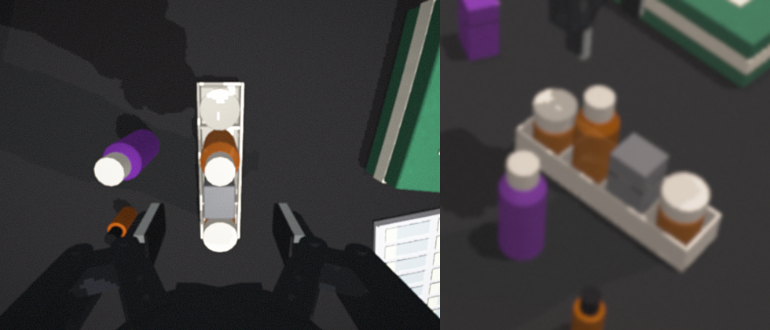

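Both items are seated: slide top at 83 mm, clear of the fingers. Now I'll grip the bottle.

Call:
apply_moves(
  commands=[0,0,0,-0.01,0,0.9,-0.6,0,0,0,0,0,0.9,-0.6,0,0,0,0,0,0.9,-0.6,0,0,0,0,0,0.9,-0.6,0,0,0,0,0,0,-0.6,0,0,0,0,0,0,0.5,0,0,0,0,0,0,0.5,0,0,0,0,0,0,0.5],
  grip_force=80,
)

```text
clock: 13.45
eef_pos: [0.5011, -0.21, 0.0548]
tcp_rot: [0.0, 0.707, 0.707, 0.0]
contact_force: [-0.2, -1.0, -0.4]
finger_gap: 0.0432
gripper_force: 81.4
```

Call:
apply_moves(
  commands=[0,0,0,0,0,0,0.5,0,0,0,0,0,0,0.5],
)

```text
clock: 13.65
eef_pos: [0.5011, -0.2098, 0.0548]
tcp_rot: [0.0, 0.707, 0.707, -0.0]
contact_force: [0.3, -0.7, 1.0]
finger_gap: 0.0434
gripper_force: 81.4
```

Call:
apply_moves(
  commands=[0,0,0,0,0,-0.5,0.5,0,0,0,0,0,-0.8,0.5,0,0,0,0,0,-0.8,0.5,0,0,0,0,0,-0.8,0.5,0,0,0,0,0,-0.8,0.5,0,0,0,0,0,-0.8,0.5,0,0,0,0.5,0.02,0,0.5],
)

```text
clock: 14.35
eef_pos: [0.5033, -0.1913, 0.2385]
tcp_rot: [0.003, 0.708, 0.706, 0.001]
contact_force: [0.9, -0.2, -2.0]
finger_gap: 0.0432
gripper_force: 81.8
```

Call:
apply_moves(
  commands=[0,0,0,0.9,0.02,0,0.5,0,0,0,0.9,0.02,0,0.5,0,0,0,0.9,0.02,0,0.5,0,0,0,0.9,0.02,0,0.5,0,0,0,0.9,0.02,0,0.5,0,0,0,0.9,0.02,0,0.5,0,0,0,0.9,0.02,0,0.5,0,0,0,0.9,0.02,0,0.5],
)

```text
clock: 15.15
eef_pos: [0.5076, 0.0999, 0.2344]
tcp_rot: [-0.0, 0.707, 0.707, -0.0]
contact_force: [0.9, 0.0, -1.7]
finger_gap: 0.0434
gripper_force: 81.8
```

Call:
apply_moves(
  commands=[0,0,0,0.9,0,0,0.5,0,0,0,0.9,0,0,0.5,0,0,0,0.5,0,0,0.5,0,0,0,0,0,0,0.5],
)

```text
clock: 15.55
eef_pos: [0.5076, 0.1928, 0.234]
tcp_rot: [-0.0, 0.706, 0.708, -0.0]
contact_force: [0.8, -0.5, -2.2]
finger_gap: 0.0437
gripper_force: 81.8
```

```bash
cat > bot.py <<'E'
from h import *
from scipy.optimize import least_squares
o=r.get_obs(); tcp=o["eef_pos"]; q4=o["tcp_rot"]; 
from scipy.spatial.transform import Rotation as Ro
R=Ro.from_quat(np.r_[q4[1:],q4[0]]).as_matrix(); print("tcp",tcp.round(4),"tz",R[:,2].round(3),"gap",o["finger_gap"],"q",o["qpos"].round(2))
for n in("scene","side"):
    f=r.grab_frame(n); np.savez(n+"5.npz",**f); P,ok=cloud(f); H=hsv(f)
    L=(P-tcp)@R
    m=ok&(np.hypot(L[...,0],L[...,1])<.045)&(L[...,2]<.075)&(L[...,2]>0)&(H[...,1]>120)&(H[...,0]<25); q=L[m]
    # cylinder, axis direction free, radius 22.5 mm, tool frame
    fun=lambda c:np.hypot(q[:,0]-c[0]-c[2]*(q[:,2]-.03),q[:,1]-c[1]-c[3]*(q[:,2]-.03))-.0225
    s=least_squares(fun,[0,0,0,0],loss="soft_l1",f_scale=.001)
    c=s.x; zb=np.percentile(q[:,2],99); b=tcp+R@np.array([c[0]+c[2]*(zb-.03),c[1]+c[3]*(zb-.03),zb])
    ax=-R@np.array([c[2],c[3],1]); ax/=np.linalg.norm(ax)
    print(n,len(q),"off/slope",c.round(4),"base z",zb.round(4),"base",b.round(4),"axis",ax.round(3),"rms",np.sqrt(np.mean(s.fun**2)).round(4))
E
python3 bot.py
```

```text
tcp [0.5076 0.1928 0.234 ] tz [-0.001  0.    -1.   ] gap 0.043655325799214335 q [0.36 0.27 0.04 1.34 0.   1.93]
scene 329 off/slope [ 0.0021  0.0017 -0.0035  0.0184] base z 0.0497 base [0.5097 0.1949 0.1843] axis [-0.017  0.003  1.   ] rms 0.0013
side 411 off/slope [-0.     -0.0008  0.022   0.0507] base z 0.0507 base [0.5079 0.1932 0.1833] axis [-0.05  -0.022  0.999] rms 0.0014
```

Call:
apply_moves(
  commands=[-0.73,0.58,0,0,0,0,0.5,-0.73,0.58,0,0,0,0,0.5,-0.73,0.58,0,0,0,0,0.5,-0.73,0.58,0,0,0,0,0.5,-0.73,0.59,0,0,0,0,0.5,-0.73,0.59,0,0,0,0,0.5,-0.73,0.59,0,0,0,0,0.5,0,0,0,0,0,0,0.5],
)

```text
clock: 16.45
eef_pos: [0.5057, 0.1881, 0.2331]
tcp_rot: [0.029, 0.684, 0.682, 0.257]
contact_force: [0.2, -0.5, -1.3]
finger_gap: 0.0433
gripper_force: 82.1
```

```bash
cat >> bot.py <<'E'
W=np.array([.576,.2475,.08]); nn=np.array([-.391,-.312,.866])
T=W+nn*(.06+.051); print("tool shift to goal /40mm",(R.T@(T-tcp)/.04).round(3),"tilt err rotvec tool/.08",(np.cross(R[:,2],-nn)@R/.08).round(3))
E
python3 bot.py
```

```text
tcp [0.5057 0.1881 0.2331] tz [ 0.39   0.311 -0.867] gap 0.043289533150295476 q [ 0.24 -0.06 -0.5   0.66  0.21  1.86]
scene 321 off/slope [ 0.0024  0.0018 -0.0059  0.0155] base z 0.0502 base [0.5271 0.2057 0.1911] axis [-0.404 -0.304  0.862] rms 0.0014
side 229 off/slope [ 0.002  -0.      0.0057  0.0132] base z 0.0499 base [0.5253 0.2056 0.1906] axis [-0.402 -0.316  0.86 ] rms 0.0008
tool shift to goal /40mm [0.101 0.021 1.69 ] tilt err rotvec tool/.08 [-0.016  0.013 -0.   ]
```

Call:
apply_moves(
  commands=[0,0,0,0.05,0,0.4,0.5,0,0,0,0,0,0.4,0.5,0,0,0,0,0,0.4,0.5,0,0,0,0,0,0.3,0.5,0,0,0,0,0,0.19,0.5,0,0,0,0,0,0,0.5,0,0,0,0,0,0,0.5,0,0,0,0,0,0,0.5],
)

```text
clock: 17.35
eef_pos: [0.5347, 0.2134, 0.1773]
tcp_rot: [0.029, 0.683, 0.683, 0.257]
contact_force: [-0.1, 0.4, -1.4]
finger_gap: 0.0437
gripper_force: 82.1
```

```bash
python3 bot.py; python3 - <<'E'
from h import *
a=np.load("scene5.npz")["img"]; b=np.load("side5.npz")["img"]
cv2.imwrite("pics/v5.png",np.hstack([cv2.resize(a[60:340,130:410],(390,390)),cv2.resize(b[100:380,130:410],(390,390))]))
E
```

```text
tcp [0.5347 0.2134 0.1773] tz [ 0.391  0.313 -0.866] gap 0.043707014906426506 q [ 0.28  0.04 -0.55  0.49  0.2   1.9 ]
scene 281 off/slope [ 0.0014  0.001  -0.0053  0.0148] base z 0.0499 base [0.5553 0.2301 0.135 ] axis [-0.405 -0.307  0.862] rms 0.0015
side 185 off/slope [ 0.0012 -0.0016 -0.0012  0.0247] base z 0.049 base [0.5528 0.23   0.1348] axis [-0.414 -0.31   0.856] rms 0.0009
tool shift to goal /40mm [-0.018 -0.06  -0.001] tilt err rotvec tool/.08 [-0.001 -0.007 -0.   ]
```

View pics/v5.png

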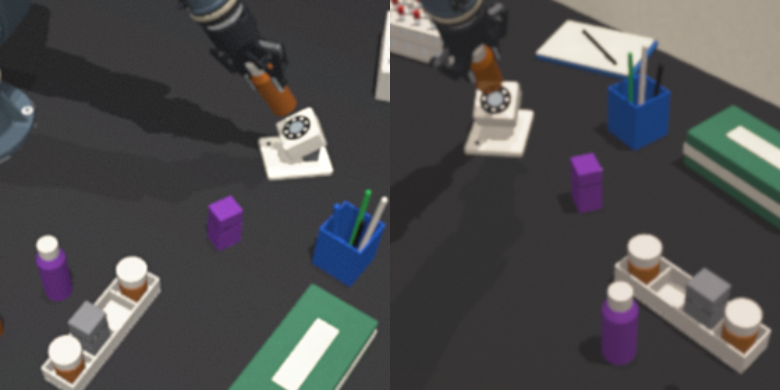

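The jar, slide box and box jar stand upright in their cells. The bottle base is about 62 mm in front of the window and within about 2 mm of the viewing axis. I'll let it settle and hand in.

Call:
apply_moves(
  commands=[0,0,0,0,0,0,0.5,0,0,0,0,0,0,0.5,0,0,0,0,0,0,0.5,0,0,0,0,0,0,0.5,0,0,0,0,0,0,0.5],
)

```text
clock: 17.95
eef_pos: [0.5344, 0.2134, 0.1766]
tcp_rot: [0.029, 0.683, 0.683, 0.257]
contact_force: [0.3, -0.4, -1.4]
finger_gap: 0.0434
gripper_force: 82.1
```

```bash
python3 -c "
from station import r
print(r.get_obs()['qd'].round(3)); print(r.hand_in())"
```

```text
[ 0.001  0.002  0.     0.002 -0.001  0.001]
the job is handed in; nothing more can be done
None
```

I handed the job in at 17.95 s (no verdict came back): the loose jar and slide box stand in their cells, and the bottle is held still, base squarely facing the camera window, about 62 mm in front and centred to about 2 mm.

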